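# Weigh the stoneware pot on the hand scale and set the weight board

## Robot

A 6-joint arm with a two-finger parallel gripper is mounted at the origin on the work surface. World frame = base frame: x ahead of the robot, y to its left, z up, the work surface at z = 0. Lengths are in m, angles in rad, forces in N, time in s.
With the tool pointing down it reaches from about 0.375 to 0.975 m from the base axis. Payload 3.8 kg.
Tool frame: the origin (TCP) lies midway between the tips of the shut fingers; the grasp point (between the pads) lies 19 mm behind it; z points along the fingers, y is the direction in which the jaws open and shut (so a half turn about z gives the same grasp; the last joint's range is limited). The gripper opens to 85 mm and grips with 20 to 120 N. Pads are 22 mm wide; open, the fingers measure 114 mm over their backs; the gripper's body (76 mm by 85 mm) begins 54 mm behind the grasp point. The pads swing forward as they close: fully open they stand 13 mm farther back than shut.
Start: joints at [1.26, 0.264, 1.604, -0, 1.274, -0.037], TCP at [0.183, 0.65, 0.231] pointing down, gripper open.
Joint ranges: [-2.63, 2.63], [-0.94, 2.18], [0.31, 2.57], [-1.31, 4.45], [0, 2.66], [-2.55, 2.55]. Speed limits (rad/s): [2.57, 2.57, 3.14, 3.14, 3.14, 3.14].

## Interface

Orientations are given as a rotation vector (axis times angle).
In Python, from workcell import bot gives the robot as it stands.
- The arm moves only by the tool drive_tool, never from a script. Its argument "deltas" is a list of rows, each an object with "hand": the opening, from 0 (shut) to 1 (fully open); "offset": the shift along the world's x, y, z in cm, a list of three; "angular": the turn, a rotation vector about the world's x, y, z in degrees, a list of three. A call has 1 to 8 rows; each row is the pose to reach, as a shift and turn from the pose commanded when the call began; what a row does not reach only later rows make up. A row lasts 1/8 s, in which the tool goes at most 62.5 mm and 10.7 degrees, less where a joint would pass 70% of its speed; a pose out of reach is approached as far as the arm can. A call with a gripper value outside its range is refused whole. The fingers move at their own pace and stop on an object; "force" is the grip in N (left out, the last holds). Time passes only in rows, so rows that repeat a pose let the fingers close. It gives the time, the measured TCP pose, the force and the opening at its end, in the units of the state.
- bot.read_state(): the state, without advancing time (a new reading comes with each control period).
- bot.read_camera(name): name is "side" or "top"; returns a dict with "frame" (420x560x3 uint8, blue, green, red), "mtx" (3x3 intrinsics, pixels), "R" (3x3) and "t" (3): a world point X has camera coordinates R X + t. Camera axes: x right, y down, z forward; pixel columns grow to the right and rows downward; lengths in m; the calibration is good to about 2 mm. A picture is of the moment at which its call begins. There is no depth.
- bot.finish_job(): hands the job in, once; it reports no verdict.
The state is a dict: "time": time; "q": joint angles; "joint_vel": joint speeds; "joint_torque": joint torques, N m; "tool_pos": TCP position; "tcp_rot": TCP orientation; "wrist_force": force on the tool from outside, world axes, zero at the start; "torque": the same for the moment, N m; "width": opening from 0.0 (shut) to 1.0 (fully open).
Only numpy, scipy, OpenCV 4.12 (cv2) and the standard library are available. Lean on these libraries where they do the work, as an engineer would, in place of code of your own. Each camera call takes 0.05 s, during which the arm holds its last target. There are 200 camera calls.

## Task

Weigh the speckled pot: take the sprung hand scale from its stand by its orange grip, catch the pot's wire handle with the scale's hook, lift until the pot hangs clear of its cork mat, and keep it hanging still for at least a second to read the weight. Set the pot gently back upright on the mat, hang the scale back in its stand, and push the long pointer round on the board to the weight you found, to within 50 g. Leave the can, the cloche and the loose collar alone.

Things in the scene. Friction and masses are not known exactly. Their poses are not given: they have to be found in the camera images.
- scale: Sprung hand scale, 0.17 kg, upright. Origin: centre of the underside of its round black flange (diameter 58, 8 thick); z up. Above it an orange flat grip, 34 along x, 20 along y, from z=8 to 52: pinch it across y from above. Below the flange a tube, diameter 22, down to z=-60, and under that the steel hook, in the scale's x-z plane, open towards +x.
- tube_end (a point): Lower end of the scale's tube, on its axis (60 below the scale's origin; axes as the scale's). Hook, unloaded, from this point: bar diameter 6; shank axis at x=-14, z=-14 to -40; trough axis at x=0, z=-50; lowest face z=-53; tip axis at x=+17, top of tip z=-31. The handle enters from +x between the tip's top and the tube's end.
- spring (a point): The spring, inside the tube (30 below the scale's origin). The hook slides straight down out of the tube by 4 mm for each 100 g hung on it (245 N/m), stop at 42 mm. Red and white bands on its rod, each 4 mm (100 g) high, come out below the tube; none show when nothing hangs on it.
- stand: Fixed bamboo stand for the scale. Origin on the table under the middle of where the scale hangs. Two prongs along x, tops at z=140, 34 apart (y=-17 to +17), each 14 wide, x=-32 to +52, open towards -x; an upright at x=+49 to +65, up to z=140, joins them; base 120 x 110 x 12.
- seat (a point): On the stand, 140 above the table: where the scale's origin sits when it hangs. The flange rests on the prongs, the tube between them, the scale's x along the stand's x. To take it out lift at least 5, then slide it to -x (or lift it all the way); the same way back.
- pot: Speckled white stoneware pot, 0.33 to 0.83 kg (unknown), closed by a grey silicone collar. Origin: centre of its underside, z up. Diameter 84, foot diameter 68, collar top at z=63. A rigid steel wire handle (diameter 8) stands over it: uprights at y=-38 and +38, x=0, joined by a level bar along y.
- handle (a point): Middle of the pot's handle bar, on its axis, 112 above the pot's underside; the bar runs along the pot's y and is straight 30 to each side. 49 free between it and the collar.
- mat: Fixed round cork mat, diameter 140, 6 thick, on which the pot stands. Origin: centre of its underside, on the table.
- board: Fixed white weight board 250 x 250 x 6 flat on the table, x and y from -220 to +30. Origin: on the table under the pointer's pivot. Eleven marks at radius 200 from it, one for each 100 g from 0 to 1000 g (thick red at 0, 500, 1000); the 0 mark lies towards -y, the 1000 g mark nearly towards -x.
- pointer (a joint): Angle of the bamboo pointer, rad: 0 = at the 0 g mark (along the board's -y), growing clockwise seen from above, 0.16 per 100 g; range -0.05 to 1.65. At q it points along (-sin q, -cos q) in the board's x, y. A bar 14 wide, z=8 to 26 above the table, 170 long from the pivot, then a 6 wide red tip to 180. Friction holds it; 0.4 N near its end turns it.
- pointer_tip (a point): Upper edge of the pointer's red tip, 180 mm from the pivot axis, 26 mm above the table.
- can: Bystander: aluminium watering can, body diameter 72, 85 high, spout to its +x up to 105 high, handle to -x. Origin: centre of its underside.
- cloche: Bystander: glass cloche, diameter 96, 130 high. Origin: centre of its underside.
- collar: Bystander: loose grey plant collar, a ring of outer diameter 76, 12 high, lying flat. Origin: centre of its underside.
Not all that is in view belongs to the job. Leave any yellow look-alike of the scale alone. There is more than one size of the stand; the one meant has the size given above.

How it is judged:
By the outcome, as a careful person would: the job done as asked, in the order asked, and still so for the second after the job is handed in, with the robot touching nothing.
It also fails if it takes over 72 s, if anything falls off the work surface, if the arm or the gripper's body presses on something with over 40 N, if the wrist force passes 120 N, or if a joint passes its speed limit or range.

## Working session

There is one attempt and no reset: what is moved stays moved. The work goes in short steps, Python scripts to look and compute and a tool call to move; the robot and the scene stay as the last step left them, time stands still between calls to the robot, and variables do not carry over. Pictures are saved under pics/ and viewed, about 8 in all and at most 12, crops included, and the job is handed in when it is done.

Besides the shell and the picture viewer there is one more tool, called by a JSON object that holds its "op" and its "data". drive_tool: Moves the arm, as the interface text tells. Its arguments: {"type":"object","properties":{"deltas":{"type":"array"},"force":{"type":"number"}},"required":["deltas"]}

```bash
mkdir -p pics; ls
cat > h.py <<'E'
import cv2,numpy as np
from workcell import bot
def snap(n,tag):
    c=bot.read_camera(n); cv2.imwrite(f'pics/{tag}.png',c['frame']); return c
def px(c,X):
    p=np.array(c['R'])@np.array(X,float)+np.ravel(c['t']); p=np.array(c['mtx'])@p; return p[:2]/p[2]
def ray(c,u,v,z):
    R=np.array(c['R']);t=np.ravel(c['t']);d=R.T@np.linalg.solve(np.array(c['mtx']),[u,v,1.]);o=-R.T@t
    return o+d*(z-o[2])/d[2]
def tri(c1,p1,c2,p2):
    A=[];b=[]
    M=np.zeros((3,3));r=np.zeros(3)
    for c,p in((c1,p1),(c2,p2)):
        R=np.array(c['R']);o=-R.T@np.ravel(c['t']);d=R.T@np.linalg.solve(np.array(c['mtx']),[*p,1.]);d/=np.linalg.norm(d)
        P=np.eye(3)-np.outer(d,d);M+=P;r+=P@o
    return np.linalg.solve(M,r)
E
python3 - <<'E'
from h import *
import pickle
cs={}
for n in('top','side'):
    c=snap(n,n+'0');cs[n]=c
    R=np.array(c['R']);print(n,-R.T@np.ravel(c['t']),R.round(2).tolist(),np.array(c['mtx']).tolist())
pickle.dump(cs,open('c0.pkl','wb'))
print(bot.read_state())
E
```

```text
pics
top [ 0.4005197  -0.05735032  1.149237  ] [[0.02, -1.0, 0.01], [-0.99, -0.02, -0.16], [0.16, -0.0, -0.99]] [[391.4098797597453, 0.0, 279.29056911481126], [0.0, 391.4098797597453, 216.1980413754885], [0.0, 0.0, 1.0]]
side [-0.11142555 -0.67314695  1.07409151] [[0.7, -0.71, 0.02], [-0.51, -0.52, -0.68], [0.49, 0.47, -0.73]] [[495.1560158337661, 0.0, 277.563340834594], [0.0, 495.1560158337661, 207.87748825374584], [0.0, 0.0, 1.0]]
{'time': 0.1, 'q': array([ 1.26012151e+00,  2.64700855e-01,  1.60524872e+00,  1.49651581e-06,
        1.27368195e+00, -3.68960853e-02]), 'joint_vel': array([-5.96140066e-05, -1.44269889e-03, -4.50790850e-03,  2.03195376e-05,
       -1.45582596e-03,  1.48873728e-03]), 'joint_torque': array([ 1.90278522e-03, -5.16699994e+01, -3.68591380e+01, -4.80451297e-05,
        6.15867626e-03,  3.53964504e-05]), 'tool_pos': array([0.18229786, 0.64923295, 0.23006489]), 'tcp_rot': array([-0.42866095, -3.1118516 ,  0.00315366]), 'wrist_force': array([ 0.46570958, -0.20533603, -0.20905644]), 'torque': array([ 0.01277916, -0.00065684,  0.00388122]), 'width': 1.0014356549249153}
```

View pics/top0.png

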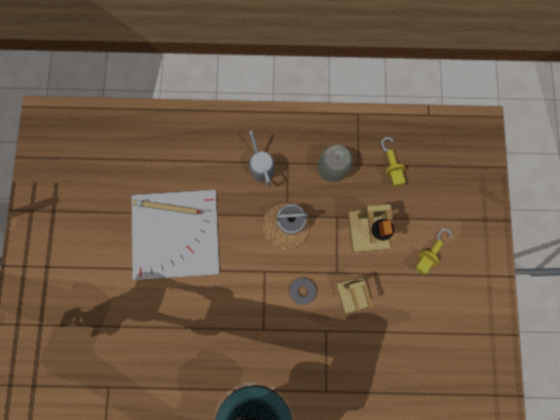

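View pics/side0.png

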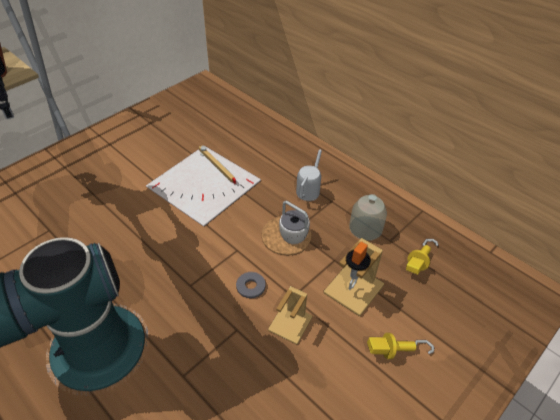

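The top view shows the board at the left (pivot about (138,203)), the pot on its mat at (292,217), the scale in the large stand at (383,229) and the small stand at (354,296). The yellow look-alikes are at (395,165) and (432,255). I'll zoom in.

Run:
```python
from h import *
t=cv2.imread('pics/top0.png');s=cv2.imread('pics/side0.png')
a=cv2.resize(t[185:260,250:410],(800,375),interpolation=cv2.INTER_CUBIC)[:300]
a=cv2.resize(t[190:255,252:412],None,fx=5,fy=5,interpolation=cv2.INTER_CUBIC)[:, :800]
b=cv2.resize(s[190:320,255:395],None,fx=4,fy=4,interpolation=cv2.INTER_CUBIC)
cv2.imwrite('pics/ca.png',a);cv2.imwrite('pics/cb.png',b);print(a.shape,b.shape)
```

```text
(325, 800, 3) (520, 560, 3)
```

View pics/ca.png

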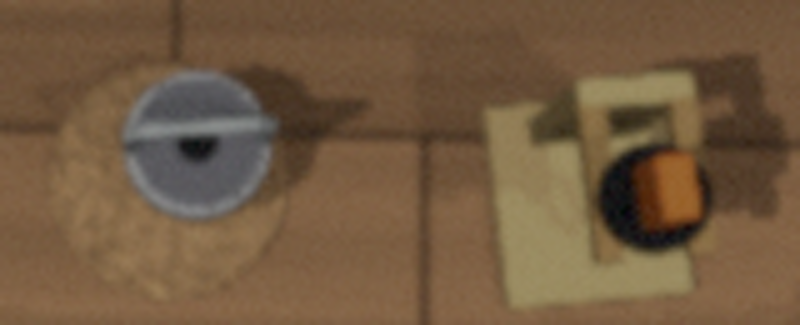

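View pics/cb.png

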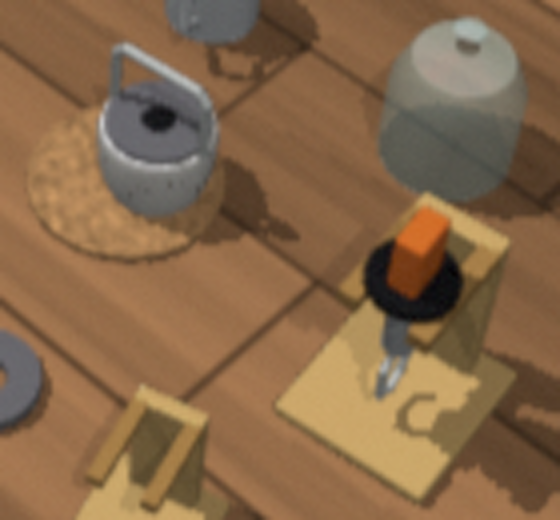

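```bash
cat > m.py <<'E'
from h import *
import pickle
from scipy.optimize import least_squares
cs=pickle.load(open('c0.pkl','rb'));T,S=cs['top'],cs['side']
tp=lambda x,y:(252+x/5-.4,190+y/5-.4); sp=lambda x,y:(255+x/4-.375,190+y/4-.375)
def fit(obs,x0):
    def f(p):
        c,s=np.cos(p[2]),np.sin(p[2]);r=[]
        for cam,X,uv in obs: r+=list(px(cam,[p[0]+c*X[0]-s*X[1],p[1]+s*X[0]+c*X[1],X[2]])-uv)
        return np.array(r)
    o=least_squares(f,x0);print(o.x.round(4),'deg',np.degrees(o.x[2]).round(1),'res',o.fun.reshape(-1,2).round(1).tolist());return o.x
if __name__=='__main__':
    print('base bl',ray(T,*tp(508,308),.012),'flange T',ray(T,*tp(655,198),.148),'S',ray(S,*sp(413,277),.148),'grip top T',ray(T,*tp(682,190),.192))
    print('stand');fit([(T,(.065,.031,.14),tp(577,78)),(T,(.065,-.031,.14),tp(693,72)),(T,(-.032,.031,.14),tp(595,263)),
      (S,(.065,.031,.14),sp(427,192)),(S,(.065,-.031,.14),sp(510,242))],(.38,-.3,0))
    for n,c,a,b in(('T',T,tp(125,140),tp(277,127)),('S',S,sp(117,47),sp(212,105))):
        A,B=ray(c,*a,.118),ray(c,*b,.118);print('bar',n,A,B,(A+B)/2,np.linalg.norm(A-B),np.degrees(np.arctan2(A[0]-B[0],A[1]-B[1])))
    print('mat',ray(T,*tp(168,182),.006),'pot collar',ray(T,*tp(198,146),.069))
    print('board piv',ray(T,138,203,.02),'corners',[ray(T,*p,.006).round(3).tolist() for p in((131,196),(216,192),(218,275),(132,279))],'tip',ray(T,203,212,.026))
E
python3 m.py
```

```text
base bl [ 0.48304536 -0.27645852  0.012     ] flange T [ 0.53149077 -0.32667029  0.148     ] S [ 0.53114857 -0.32676453  0.148     ] grip top T [ 0.53000489 -0.32826354  0.192     ]
stand
[ 0.5323 -0.3248  0.084 ] deg 4.8 res [[-0.2, 0.3], [0.0, 0.0], [-0.2, 0.1], [-0.3, -0.3], [0.8, 0.2]]
bar T [ 0.56046702 -0.05242318  0.118     ] [ 0.5692589  -0.13341778  0.118     ] [ 0.56486296 -0.09292048  0.118     ] 0.08147038280563423 -6.195141897892082
bar S [ 0.56295716 -0.05664877  0.118     ] [ 0.56939359 -0.13630109  0.118     ] [ 0.56617538 -0.09647493  0.118     ] 0.0799119469275408 -4.619835826933925
mat [ 0.55335408 -0.0777686   0.006     ] pot collar [ 0.56556541 -0.09301664  0.069     ]
board piv [0.6101126  0.35515002 0.02      ] corners [[0.633, 0.383, 0.006], [0.651, 0.131, 0.006], [0.407, 0.114, 0.006], [0.39, 0.36, 0.006]] tip [0.58654757 0.16232146 0.026     ]
```

{"op": "drive_tool", "data": {"deltas": [{"hand": 1, "offset": [4.5, -4, 1], "angular": [0, 0, 3]}, {"hand": 1, "offset": [9, -8, 2], "angular": [0, 0, 6]}, {"hand": 1, "offset": [13.5, -12, 3], "angular": [0, 0, 9]}, {"hand": 1, "offset": [18, -16, 4], "angular": [0, 0, 12]}, {"hand": 1, "offset": [22, -20.5, 5], "angular": [0, 0, 15]}, {"hand": 1, "offset": [26, -25, 6], "angular": [0, 0, 18]}, {"hand": 1, "offset": [29, -30, 7], "angular": [0, 0, 20.5]}, {"hand": 1, "offset": [31, -35, 8], "angular": [0, 0, 20.5]}]}}

```text
time: 1.1
tool_pos: [0.4934, 0.2978, 0.3109]
tcp_rot: [0.132, -3.138, 0.001]
wrist_force: [0.5, -0.7, -0.2]
width: 0.999
```

{"op": "drive_tool", "data": {"deltas": [{"hand": 1, "offset": [0.5, -6, 0], "angular": [0, 0, 0]}, {"hand": 1, "offset": [1, -12, 0], "angular": [0, 0, 0]}, {"hand": 1, "offset": [1.5, -18, 0], "angular": [0, 0, 0]}, {"hand": 1, "offset": [2, -24, 0], "angular": [0, 0, 0]}, {"hand": 1, "offset": [2.5, -30, 0], "angular": [0, 0, 0]}, {"hand": 1, "offset": [3, -36, 0], "angular": [0, 0, 0]}, {"hand": 1, "offset": [3.5, -42, 0], "angular": [0, 0, 0]}, {"hand": 1, "offset": [3.85, -48, 0], "angular": [0, 0, 0]}]}}

```text
time: 2.1
tool_pos: [0.5306, -0.182, 0.3109]
tcp_rot: [0.132, -3.139, -0.001]
wrist_force: [0.9, 0.0, -0.1]
width: 0.999
```

{"op": "drive_tool", "data": {"deltas": [{"hand": 1, "offset": [0.1, -6, 0], "angular": [0, 0, 0]}, {"hand": 1, "offset": [0.1, -12, 0], "angular": [0, 0, 0]}, {"hand": 1, "offset": [0.1, -14.5, -3], "angular": [0, 0, 0]}, {"hand": 1, "offset": [0.1, -14.5, -8], "angular": [0, 0, 0]}, {"hand": 1, "offset": [0.1, -14.5, -12], "angular": [0, 0, 0]}, {"hand": 1, "offset": [0.1, -14.5, -15.6], "angular": [0, 0, 0]}, {"hand": 1, "offset": [0.1, -14.5, -15.6], "angular": [0, 0, 0]}]}}

```text
time: 2.98
tool_pos: [0.529, -0.3233, 0.1507]
tcp_rot: [0.131, -3.131, -0.008]
wrist_force: [-0.4, 0.0, 0.1]
width: 0.997
```

Run:
```python
from h import *
c=snap('side','s1');d=snap('top','t1')
a=cv2.resize(c['frame'][190:320,280:420],None,fx=4,fy=4,interpolation=cv2.INTER_CUBIC)
b=cv2.resize(d['frame'][170:300,340:400],None,fx=4,fy=4,interpolation=cv2.INTER_CUBIC)
cv2.imwrite('pics/c1.png',np.hstack([a,b]));print(bot.read_state()['tool_pos'])
```

```text
[ 0.53215735 -0.32521104  0.15570358]
```

View pics/c1.png

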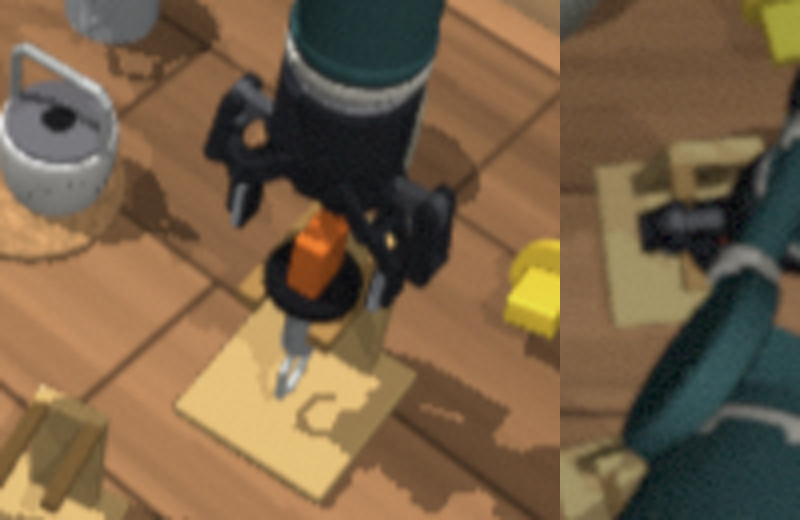

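The fingers straddle the orange grip (side crop about (315,260)) and are clear of the stand and the pot. Closing now.

{"op": "drive_tool", "data": {"deltas": [{"hand": 1, "offset": [0, -0.1, -0.2], "angular": [0, 0, 0]}, {"hand": 0, "offset": [0, -0.1, -0.2], "angular": [0, 0, 0]}, {"hand": 0, "offset": [0, -0.1, -0.2], "angular": [0, 0, 0]}, {"hand": 0, "offset": [0, -0.1, -0.2], "angular": [0, 0, 0]}, {"hand": 0, "offset": [0, -0.1, -0.2], "angular": [0, 0, 0]}, {"hand": 0, "offset": [0, -0.1, -0.2], "angular": [0, 0, 0]}, {"hand": 0, "offset": [0, -0.1, -0.2], "angular": [0, 0, 0]}, {"hand": 0, "offset": [0, -0.1, -0.2], "angular": [0, 0, 0]}], "force": 60}}

```text
time: 4.08
tool_pos: [0.5323, -0.3263, 0.1537]
tcp_rot: [-0.132, 3.138, -0.001]
wrist_force: [-0.0, 0.5, 3.5]
width: 0.229
```

{"op": "drive_tool", "data": {"deltas": [{"hand": 0, "offset": [0, 0, 1.5], "angular": [0, 0, 0]}, {"hand": 0, "offset": [0, 0, 4], "angular": [0, 0, 0]}, {"hand": 0, "offset": [0, 0, 7], "angular": [0, 0, 0]}, {"hand": 0, "offset": [0, 0, 10], "angular": [0, 0, 0]}, {"hand": 0, "offset": [0, 0, 13], "angular": [0, 0, 0]}, {"hand": 0, "offset": [0, 0, 13], "angular": [0, 0, 0]}, {"hand": 0, "offset": [0, 0, 13], "angular": [0, 0, 0]}, {"hand": 0, "offset": [0, 0, 13], "angular": [0, 0, 0]}]}}

```text
time: 5.08
tool_pos: [0.531, -0.3255, 0.2809]
tcp_rot: [0.132, -3.136, -0.004]
wrist_force: [-0.4, -0.0, -3.4]
width: 0.228
```

{"op": "drive_tool", "data": {"deltas": [{"hand": 0, "offset": [-1, 4, 0], "angular": [0, 0, 0]}, {"hand": 0, "offset": [-2, 8, 0], "angular": [0, 0, 0]}, {"hand": 0, "offset": [-2.5, 12, 0], "angular": [0, 0, 0]}, {"hand": 0, "offset": [-2.7, 16, 0], "angular": [0, 0, 0]}, {"hand": 0, "offset": [-2.7, 20, 0], "angular": [0, 0, 0]}, {"hand": 0, "offset": [-2.7, 22.7, 0], "angular": [0, 0, 0]}, {"hand": 0, "offset": [-2.7, 22.7, 0], "angular": [0, 0, 0]}, {"hand": 0, "offset": [-2.7, 22.7, 0], "angular": [0, 0, 0]}]}}

```text
time: 6.08
tool_pos: [0.5047, -0.0995, 0.2824]
tcp_rot: [0.132, -3.137, 0.0]
wrist_force: [-0.4, -0.3, -1.9]
width: 0.229
```

Run:
```python
from h import *
c=snap('side','s2');d=snap('top','t2')
a=cv2.resize(c['frame'][150:280,215:355],None,fx=4,fy=4,interpolation=cv2.INTER_CUBIC)
b=cv2.resize(d['frame'][170:300,260:320],None,fx=4,fy=4,interpolation=cv2.INTER_CUBIC)
cv2.imwrite('pics/c2.png',np.hstack([a,b]));s=bot.read_state();print(s['tool_pos'],s['tcp_rot'],s['wrist_force'])
```

```text
[ 0.50485292 -0.09999033  0.28276925] [ 1.30350971e-01 -3.13805255e+00  2.53674969e-04] [ 0.36498298 -0.62635936 -0.40864754]
```

View pics/c2.png

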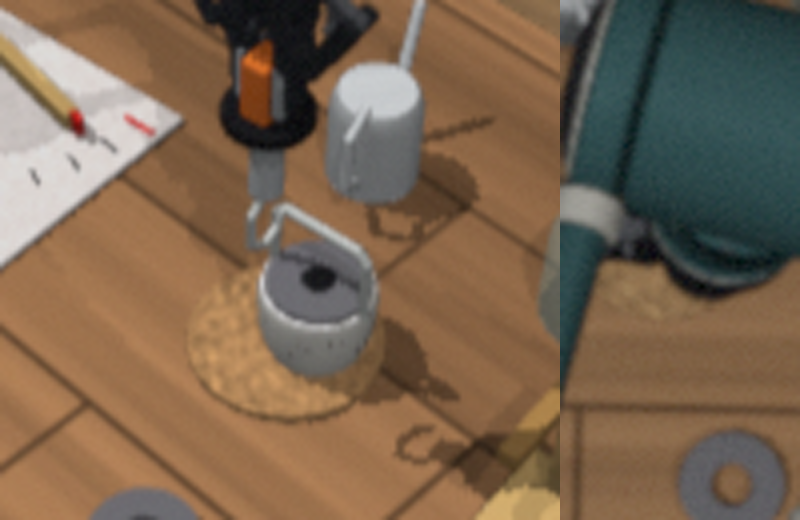

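The scale is held upright with its hook hanging clear (crop about (262,225)). The pot handle bar runs from (283,208) to (365,255). The pointer tip sits between the 100 g and 200 g marks.

Run:
```python
from h import *
c=bot.read_camera('side')
f=lambda x,y:(215+x/4-.375,150+y/4-.375)
print('flange',ray(c,*f(268,113),.277),'tube end',ray(c,*f(266,197),.209))
A,B=ray(c,*f(283,209),.118),ray(c,*f(366,256),.118);print('bar',A,B,(A+B)/2)
s=[bot.read_state() for _ in range(3)];print([x['time'] for x in s],s[0]['tool_pos'])
```

```text
flange [ 0.50157109 -0.10292571  0.277     ] tube end [ 0.50005806 -0.10480744  0.209     ]
bar [ 0.5644781 -0.0607434  0.118    ] [ 0.57248038 -0.12823253  0.118     ] [ 0.56847924 -0.09448796  0.118     ]
[6.225, 6.225, 6.225] [ 0.50490425 -0.10004444  0.28287818]
```

{"op": "drive_tool", "data": {"deltas": [{"hand": 0, "offset": [0, 0, -2.5], "angular": [0, 0, 0]}, {"hand": 0, "offset": [0, 0.2, -5], "angular": [0, 0, 0]}, {"hand": 0, "offset": [0, 0.2, -7], "angular": [0, 0, 0]}, {"hand": 0, "offset": [0, 0.2, -7.6], "angular": [0, 0, 0]}, {"hand": 0, "offset": [0, 0.2, -7.6], "angular": [0, 0, 0]}, {"hand": 0, "offset": [1, 0.2, -7.6], "angular": [0, 0, 0]}, {"hand": 0, "offset": [2, 0.3, -7.6], "angular": [0, 0, 0]}, {"hand": 0, "offset": [3, 0.4, -7.6], "angular": [0, 0, 0]}]}}

```text
time: 7.22
tool_pos: [0.5364, -0.0951, 0.208]
tcp_rot: [-0.132, 3.137, -0.0]
wrist_force: [0.7, 0.0, -1.4]
width: 0.228
```

{"op": "drive_tool", "data": {"deltas": [{"hand": 0, "offset": [0.8, 0.1, 0], "angular": [0, 0, 0]}, {"hand": 0, "offset": [1.6, 0.2, 0], "angular": [0, 0, 0]}, {"hand": 0, "offset": [2.4, 0.2, 0], "angular": [0, 0, 0]}, {"hand": 0, "offset": [3.2, 0.2, 0], "angular": [0, 0, 0]}, {"hand": 0, "offset": [3.2, 0.2, 0], "angular": [0, 0, 0]}]}}

```text
time: 7.85
tool_pos: [0.5676, -0.0932, 0.2072]
tcp_rot: [-0.132, 3.139, -0.0]
wrist_force: [0.1, 1.2, -2.0]
width: 0.225
```

Run:
```python
from h import *
c=snap('side','s3')
a=cv2.resize(c['frame'][160:260,235:335],None,fx=6,fy=6,interpolation=cv2.INTER_CUBIC)
cv2.imwrite('pics/c3.png',a);s=bot.read_state();print(s['tool_pos'],s['tcp_rot'],s['wrist_force'])
```

```text
[ 0.56710486 -0.09315923  0.20716905] [ 1.32014238e-01 -3.13838545e+00 -6.00852138e-05] [-0.24679951  0.29267872 -2.1437742 ]
```

View pics/c3.png

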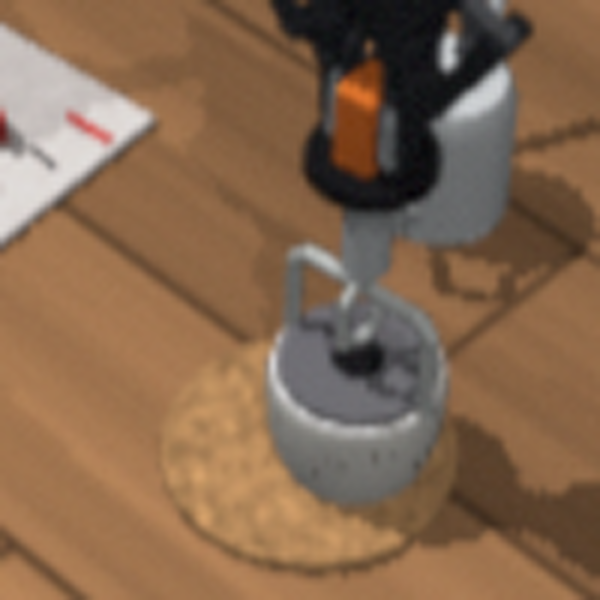

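The hook is under the bar, between the two uprights (crop about (355,310)), and the pot hasn't moved. Lifting slowly.

{"op": "drive_tool", "data": {"deltas": [{"hand": 0, "offset": [0, 0, 0.8], "angular": [0, 0, 0]}, {"hand": 0, "offset": [0, 0, 1.6], "angular": [0, 0, 0]}, {"hand": 0, "offset": [0, 0, 2.2], "angular": [0, 0, 0]}, {"hand": 0, "offset": [0, 0, 2.6], "angular": [0, 0, 0]}, {"hand": 0, "offset": [0, 0, 3], "angular": [0, 0, 0]}, {"hand": 0, "offset": [0, 0, 3.4], "angular": [0, 0, 0]}, {"hand": 0, "offset": [0, 0, 3.8], "angular": [0, 0, 0]}, {"hand": 0, "offset": [0, 0, 4.2], "angular": [0, 0, 0]}]}}

```text
time: 8.9
tool_pos: [0.5667, -0.0931, 0.2489]
tcp_rot: [0.132, -3.138, -0.0]
wrist_force: [0.2, -0.2, -5.1]
width: 0.229
```

{"op": "drive_tool", "data": {"deltas": [{"hand": 0, "offset": [0, 0, 0.4], "angular": [0, 0, 0]}, {"hand": 0, "offset": [0, 0, 0.8], "angular": [0, 0, 0]}, {"hand": 0, "offset": [0, 0, 1.2], "angular": [0, 0, 0]}, {"hand": 0, "offset": [0, 0, 1.6], "angular": [0, 0, 0]}, {"hand": 0, "offset": [0, 0, 2], "angular": [0, 0, 0]}, {"hand": 0, "offset": [0, 0, 2.4], "angular": [0, 0, 0]}, {"hand": 0, "offset": [0, 0, 2.8], "angular": [0, 0, 0]}, {"hand": 0, "offset": [0, 0, 3.2], "angular": [0, 0, 0]}]}}

```text
time: 9.9
tool_pos: [0.567, -0.0932, 0.2816]
tcp_rot: [-0.132, 3.139, -0.0]
wrist_force: [0.8, 0.6, -8.6]
width: 0.229
```

{"op": "drive_tool", "data": {"deltas": [{"hand": 0, "offset": [0, 0, 0.3], "angular": [0, 0, 0]}, {"hand": 0, "offset": [0, 0, 0.6], "angular": [0, 0, 0]}, {"hand": 0, "offset": [0, 0, 0.6], "angular": [0, 0, 0]}, {"hand": 0, "offset": [0, 0, 0.6], "angular": [0, 0, 0]}, {"hand": 0, "offset": [0, 0, 0.6], "angular": [0, 0, 0]}, {"hand": 0, "offset": [0, 0, 0.6], "angular": [0, 0, 0]}, {"hand": 0, "offset": [0, 0, 0.6], "angular": [0, 0, 0]}, {"hand": 0, "offset": [0, 0, 0.6], "angular": [0, 0, 0]}]}}

```text
time: 10.9
tool_pos: [0.567, -0.0931, 0.2872]
tcp_rot: [0.132, -3.139, 0.0]
wrist_force: [-0.3, 0.1, -7.4]
width: 0.226
```

{"op": "drive_tool", "data": {"deltas": [{"hand": 0, "offset": [0, 0, 0], "angular": [0, 0, 0]}, {"hand": 0, "offset": [0, 0, 0], "angular": [0, 0, 0]}, {"hand": 0, "offset": [0, 0, 0], "angular": [0, 0, 0]}, {"hand": 0, "offset": [0, 0, 0], "angular": [0, 0, 0]}, {"hand": 0, "offset": [0, 0, 0], "angular": [0, 0, 0]}, {"hand": 0, "offset": [0, 0, 0], "angular": [0, 0, 0]}, {"hand": 0, "offset": [0, 0, 0], "angular": [0, 0, 0]}, {"hand": 0, "offset": [0, 0, 0], "angular": [0, 0, 0]}]}}

```text
time: 11.9
tool_pos: [0.567, -0.0931, 0.2873]
tcp_rot: [0.132, -3.139, -0.0]
wrist_force: [0.6, 0.1, -9.0]
width: 0.229
```

Run:
```python
from h import *
im=[];F=[]
for i in range(16):
    c=bot.read_camera('side');im.append(c['frame'].astype(float));s=bot.read_state();F.append([*s['wrist_force'],*s['torque']])
F=np.array(F);print(F[:,2].round(2),F.mean(0).round(2),s['tool_pos'],s['time'])
m=np.mean(im,0).clip(0,255).astype(np.uint8);cv2.imwrite('pics/s4.png',m)
print('motion',np.abs(im[0]-im[-1]).mean(2)[120:250,230:350].max())
a=cv2.resize(m[130:230,240:340],None,fx=6,fy=6,interpolation=cv2.INTER_CUBIC)
cv2.imwrite('pics/c4.png',a)
```

```text
[-7.46 -7.47 -7.85 -7.3  -8.33 -8.15 -7.91 -7.61 -7.53 -7.26 -7.54 -7.3
 -7.97 -7.47 -7.7  -7.83] [ 0.12 -0.01 -7.67 -0.01  0.02 -0.  ] [ 0.56700707 -0.0931645   0.28726982] 12.7
motion 10.666666666666666
```

View pics/c4.png

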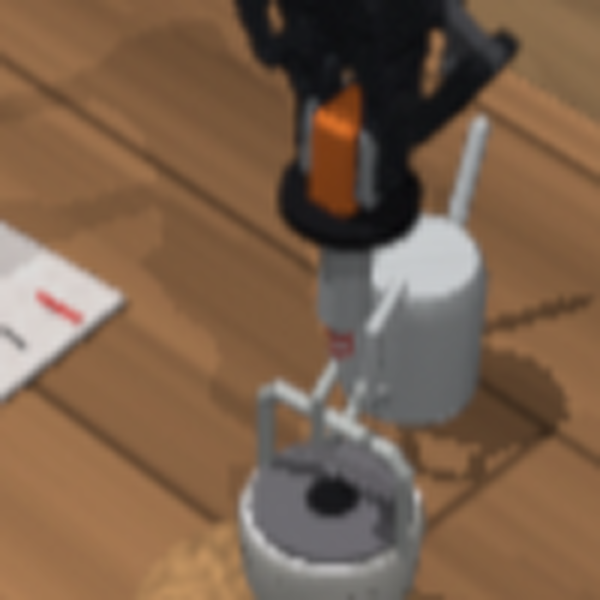

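The pot hangs upright and clear of the mat, with red and white bands showing below the tube (crop about (341,345)). As a check on the force reading, I'll work out the spring extension from the bar's height in the picture.

Run:
```python
from h import *
c=bot.read_camera('side')
T=cv2.imread('pics/s2.png');m=cv2.imread('pics/s4.png')
# template: pot's handle+upper part resting, in s0 (bar z=.118 at (.5655,-.0945)); find shift in lifted picture
s0=cv2.imread('pics/side0.png')
p0=px(c,[.566,-.0945,.118]);print('bar rest px',p0)
for z in np.arange(.13,.166,.004): print(z.round(3),'g',round((.1706-z)/.004*100),px(c,[.566,-.0945,z]).round(1))
for box in ((198,246,276,312),(215,246,276,312)):
    r0,r1,c0,c1=box;t=s0[r0:r1,c0:c1]
    for sc in (1.02,1.04):
        tt=cv2.resize(t,None,fx=sc,fy=sc);R=cv2.matchTemplate(m[150:290,230:340],tt,cv2.TM_CCOEFF_NORMED)
        _,v,_,l=cv2.minMaxLoc(R);ctr=(230+l[0]+tt.shape[1]/2,150+l[1]+tt.shape[0]/2);print(sc,v,'shift',ctr[0]-(c0+c1)/2,ctr[1]-(r0+r1)/2)
a=cv2.resize(m[178:212,280:314],(600,600),interpolation=cv2.INTER_CUBIC);cv2.imwrite('pics/c5.png',a)
```

```text
bar rest px [295.0022408  208.17405435]
0.13 g 1015 [295.2 205.1]
0.134 g 915 [295.3 204. ]
0.138 g 815 [295.3 203. ]
0.142 g 715 [295.4 201.9]
0.146 g 615 [295.5 200.8]
0.15 g 515 [295.5 199.8]
0.154 g 415 [295.6 198.7]
0.158 g 315 [295.7 197.6]
0.162 g 215 [295.7 196.5]
1.02 0.8427914977073669 shift 0.5 -6.5
1.04 0.8389289975166321 shift 0.5 -7.0
1.02 0.9214058518409729 shift 0.5 -6.5
1.04 0.9169992208480835 shift 0.5 -6.5
```

View pics/c5.png

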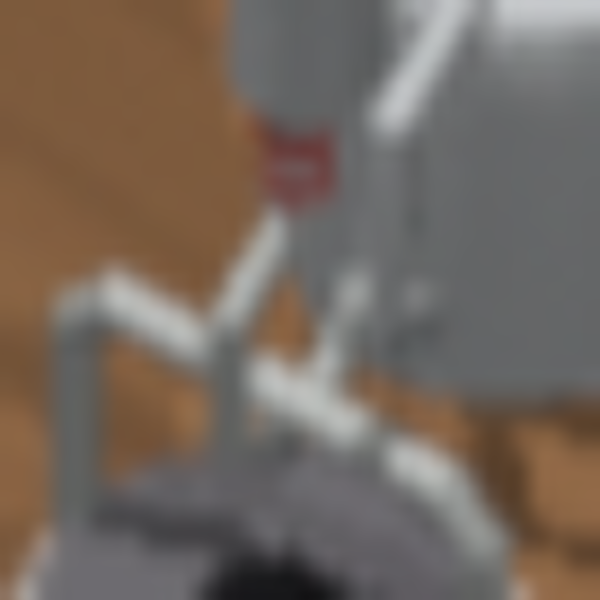

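Three readings agree on roughly 0.6 kg: 612 g from the force, about 680 ± 90 g from the image, and 5 to 6 bands. I'll tare the force afterwards. Now lowering gently.

{"op": "drive_tool", "data": {"deltas": [{"hand": 0, "offset": [0, 0, -0.3], "angular": [0, 0, 0]}, {"hand": 0, "offset": [0, 0, -0.7], "angular": [0, 0, 0]}, {"hand": 0, "offset": [0, 0, -1.1], "angular": [0, 0, 0]}, {"hand": 0, "offset": [0, 0, -1.5], "angular": [0, 0, 0]}, {"hand": 0, "offset": [0, 0, -1.8], "angular": [0, 0, 0]}, {"hand": 0, "offset": [0, 0, -2], "angular": [0, 0, 0]}, {"hand": 0, "offset": [0, 0, -2.15], "angular": [0, 0, 0]}, {"hand": 0, "offset": [0, 0, -2.3], "angular": [0, 0, 0]}]}}

```text
time: 13.75
tool_pos: [0.5671, -0.0932, 0.2643]
tcp_rot: [-0.132, 3.139, -0.0]
wrist_force: [0.1, -0.4, -7.1]
width: 0.23
```

{"op": "drive_tool", "data": {"deltas": [{"hand": 0, "offset": [0, 0, -0.15], "angular": [0, 0, 0]}, {"hand": 0, "offset": [0, 0, -0.3], "angular": [0, 0, 0]}, {"hand": 0, "offset": [0, 0, -0.45], "angular": [0, 0, 0]}, {"hand": 0, "offset": [0, 0, -0.6], "angular": [0, 0, 0]}, {"hand": 0, "offset": [0, 0, -0.75], "angular": [0, 0, 0]}, {"hand": 0, "offset": [0, 0, -0.9], "angular": [0, 0, 0]}, {"hand": 0, "offset": [0, 0, -1.2], "angular": [0, 0, 0]}, {"hand": 0, "offset": [0, 0, -1.5], "angular": [0, 0, 0]}]}}

```text
time: 14.75
tool_pos: [0.5673, -0.0933, 0.2495]
tcp_rot: [-0.132, 3.138, -0.001]
wrist_force: [-1.1, -0.8, -5.8]
width: 0.23
```

{"op": "drive_tool", "data": {"deltas": [{"hand": 0, "offset": [0, 0, -0.4], "angular": [0, 0, 0]}, {"hand": 0, "offset": [0, 0, -0.8], "angular": [0, 0, 0]}, {"hand": 0, "offset": [0, 0, -1.2], "angular": [0, 0, 0]}, {"hand": 0, "offset": [0, 0, -1.7], "angular": [0, 0, 0]}, {"hand": 0, "offset": [0, 0, -2.3], "angular": [0, 0, 0]}, {"hand": 0, "offset": [0, 0, -3], "angular": [0, 0, 0]}, {"hand": 0, "offset": [0, 0, -3.6], "angular": [0, 0, 0]}, {"hand": 0, "offset": [0, 0, -4.1], "angular": [0, 0, 0]}]}}

```text
time: 15.75
tool_pos: [0.5668, -0.0931, 0.2077]
tcp_rot: [0.132, -3.138, -0.0]
wrist_force: [0.1, -0.4, -1.8]
width: 0.229
```

Run:
```python
from h import *
F=[]
for i in range(16):
    c=bot.read_camera('side');s=bot.read_state();F.append(s['wrist_force'])
F=np.array(F).mean(0);print(F,'mass kg',(7.67+F[2])/9.81,s['tool_pos'],s['time'])
m=c['frame'];cv2.imwrite('pics/s5.png',m)
s0=cv2.imread('pics/side0.png');t=s0[222:248,276:312]  # pot body
R=cv2.matchTemplate(m[170:290,230:340],t,cv2.TM_CCOEFF_NORMED);_,v,_,l=cv2.minMaxLoc(R);print(v,'body shift',230+l[0]-276,170+l[1]-222)
a=cv2.resize(m[160:260,235:335],None,fx=6,fy=6,interpolation=cv2.INTER_CUBIC);cv2.imwrite('pics/c6.png',a)
```

```text
[-0.03068664 -0.09862307 -1.47928249] mass kg 0.6310619275857859 [ 0.56702189 -0.09316938  0.20831783] 16.55
0.9585453271865845 body shift 1 0
```

View pics/c6.png

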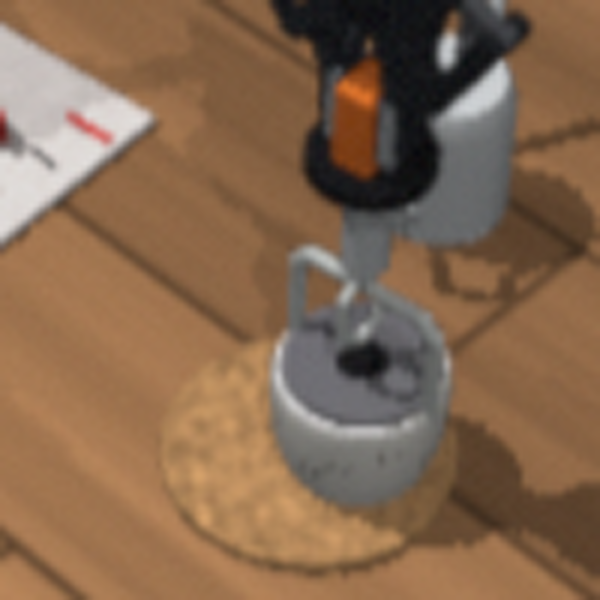

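The pot stands upright on its mat, moved by about 1 px, and the scale is unloaded. The tared weight is 0.63 kg. Backing the hook out the way it came in.

{"op": "drive_tool", "data": {"deltas": [{"hand": 0, "offset": [-1, -0.1, 0], "angular": [0, 0, 0]}, {"hand": 0, "offset": [-2, -0.2, 0], "angular": [0, 0, 0]}, {"hand": 0, "offset": [-3, -0.3, 0], "angular": [0, 0, 0]}, {"hand": 0, "offset": [-4, -0.4, 0], "angular": [0, 0, 0]}, {"hand": 0, "offset": [-5.2, -0.5, 0], "angular": [0, 0, 0]}, {"hand": 0, "offset": [-6.2, -0.6, 0], "angular": [0, 0, 0]}, {"hand": 0, "offset": [-6.2, -0.6, 1], "angular": [0, 0, 0]}, {"hand": 0, "offset": [-6.2, -0.6, 3], "angular": [0, 0, 0]}]}}

```text
time: 17.55
tool_pos: [0.5046, -0.0991, 0.2384]
tcp_rot: [0.132, -3.138, -0.001]
wrist_force: [0.0, 0.8, -1.7]
width: 0.225
```

{"op": "drive_tool", "data": {"deltas": [{"hand": 0, "offset": [0, 0, 3], "angular": [0, 0, 0]}, {"hand": 0, "offset": [0, 0, 5], "angular": [0, 0, 0]}, {"hand": 0, "offset": [0.4, -4, 5], "angular": [0, 0, 0]}, {"hand": 0, "offset": [0.8, -9, 5], "angular": [0, 0, 0]}, {"hand": 0, "offset": [1.5, -14, 5], "angular": [0, 0, 0]}, {"hand": 0, "offset": [2.2, -19, 5], "angular": [0, 0, 0]}, {"hand": 0, "offset": [2.7, -22.5, 5], "angular": [0, 0, 0]}, {"hand": 0, "offset": [2.7, -22.7, 5], "angular": [0, 0, 0]}]}}

```text
time: 18.55
tool_pos: [0.5321, -0.3287, 0.2881]
tcp_rot: [0.127, -3.139, 0.001]
wrist_force: [0.2, 0.5, -1.8]
width: 0.226
```

{"op": "drive_tool", "data": {"deltas": [{"hand": 0, "offset": [0, 0, 0], "angular": [0, 0, 0]}, {"hand": 0, "offset": [0, 0, 0], "angular": [0, 0, 0]}, {"hand": 0, "offset": [0, 0, 0], "angular": [0, 0, 0]}]}}

```text
time: 18.92
tool_pos: [0.5321, -0.3251, 0.2886]
tcp_rot: [-0.134, 3.138, -0.0]
wrist_force: [-0.7, 0.2, -1.5]
width: 0.226
```

```bash
python3 -c "
from h import *
print(bot.read_state())"
```

```text
{'time': 18.925, 'q': array([-5.88389827e-01,  1.37628552e-01,  1.64910211e+00,  1.57719619e-04,
        1.35463306e+00, -2.24451361e+00]), 'joint_vel': array([-0.00226914,  0.00070108, -0.00227742, -0.0010882 , -0.00169914,
       -0.00253222]), 'joint_torque': array([-1.30712749e-01, -4.62101412e+01, -3.84730268e+01, -6.70048772e-03,
       -3.37172925e-03,  1.55894875e-03]), 'tool_pos': array([ 0.53214493, -0.32506281,  0.28857702]), 'tcp_rot': array([-1.33926583e-01,  3.13846072e+00, -1.67771496e-05]), 'wrist_force': array([-0.73596682,  0.15727721, -1.51143877]), 'torque': array([-0.04540182,  0.04759412, -0.01520107]), 'width': 0.22644714321504203}
```

{"op": "drive_tool", "data": {"deltas": [{"hand": 0, "offset": [0, -0.1, -2], "angular": [0, 0, 0]}, {"hand": 0, "offset": [0, -0.1, -4.5], "angular": [0, 0, 0]}, {"hand": 0, "offset": [0, -0.1, -7], "angular": [0, 0, 0]}, {"hand": 0, "offset": [0, -0.1, -9.5], "angular": [0, 0, 0]}, {"hand": 0, "offset": [0, -0.1, -11.5], "angular": [0, 0, 0]}, {"hand": 0, "offset": [0, -0.1, -12.7], "angular": [0, 0, 0]}, {"hand": 0, "offset": [0, -0.1, -13.2], "angular": [0, 0, 0]}, {"hand": 0, "offset": [0, -0.1, -13.4], "angular": [0, 0, 0]}]}}

```text
time: 19.92
tool_pos: [0.5324, -0.3274, 0.1546]
tcp_rot: [-0.132, 3.138, -0.001]
wrist_force: [-0.4, -0.1, -2.1]
width: 0.227
```

{"op": "drive_tool", "data": {"deltas": [{"hand": 0, "offset": [0, 0, 0], "angular": [0, 0, 0]}, {"hand": 0, "offset": [0, 0, -0.1], "angular": [0, 0, 0]}, {"hand": 0, "offset": [0, 0, -0.1], "angular": [0, 0, 0]}, {"hand": 0, "offset": [0, 0, -0.1], "angular": [0, 0, 0]}]}}

```text
time: 20.42
tool_pos: [0.5323, -0.3273, 0.1538]
tcp_rot: [-0.132, 3.138, -0.001]
wrist_force: [-1.1, 0.1, -0.9]
width: 0.225
```

Run:
```python
from h import *
c=snap('side','s7')
s=bot.read_state();print(s['tool_pos'],s['wrist_force'])
a=cv2.resize(c['frame'][220:320,300:400],None,fx=5,fy=5,interpolation=cv2.INTER_CUBIC)
b=cv2.resize(cv2.imread('pics/side0.png')[220:320,300:360],None,fx=5,fy=5,interpolation=cv2.INTER_CUBIC)
cv2.imwrite('pics/c7.png',np.hstack([a,b]))
```

```text
[ 0.53225579 -0.32733061  0.15379124] [-0.05796995  0.53365024 -0.33711291]
```

View pics/c7.png

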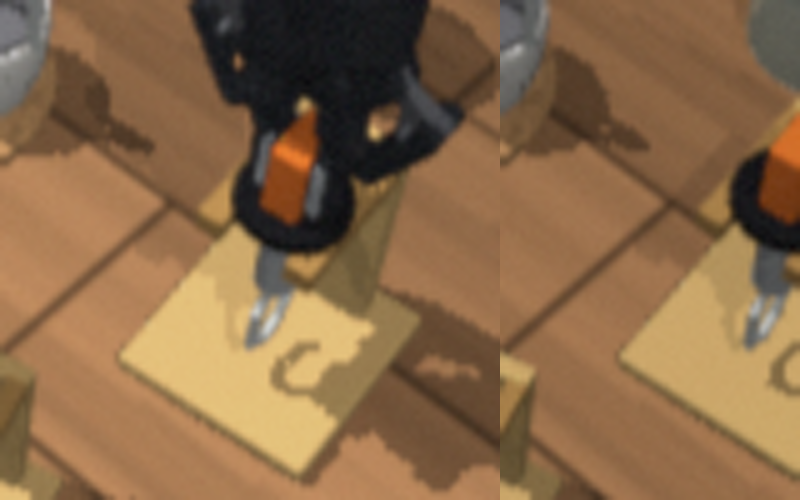

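The scale sits in the stand exactly as in the first picture (flange at (295,205) in both crops). Releasing it and moving up.

{"op": "drive_tool", "data": {"deltas": [{"hand": 0.1, "offset": [0, 0.1, 0], "angular": [0, 0, 0]}, {"hand": 0.4, "offset": [0, 0.1, 0], "angular": [0, 0, 0]}, {"hand": 1, "offset": [0, 0.1, 0], "angular": [0, 0, 0]}, {"hand": 1, "offset": [0, 0.1, 0], "angular": [0, 0, 0]}, {"hand": 1, "offset": [0, 0.1, 0], "angular": [0, 0, 0]}, {"hand": 1, "offset": [0, 0.1, 0], "angular": [0, 0, 0]}, {"hand": 1, "offset": [0, 0.1, 1], "angular": [0, 0, 0]}, {"hand": 1, "offset": [0, 0.1, 4], "angular": [0, 0, 0]}]}}

```text
time: 21.48
tool_pos: [0.5307, -0.3253, 0.192]
tcp_rot: [0.132, -3.135, -0.004]
wrist_force: [-0.2, -0.0, 0.9]
width: 1.004
```

{"op": "drive_tool", "data": {"deltas": [{"hand": 1, "offset": [0, 0, 5], "angular": [0, 0, 0]}, {"hand": 0, "offset": [0, 0, 10], "angular": [0, 0, 0]}, {"hand": 0, "offset": [-1, 6, 10], "angular": [0, 0, 0]}, {"hand": 0, "offset": [-2, 12, 10], "angular": [0, 0, 0]}, {"hand": 0, "offset": [-3, 18, 10], "angular": [0, 0, 0]}, {"hand": 0, "offset": [-4, 24, 10], "angular": [0, 0, 0]}, {"hand": 0, "offset": [-5, 30, 10], "angular": [0, 0, 0]}, {"hand": 0, "offset": [-6, 36, 10], "angular": [0, 0, 0]}]}}

```text
time: 22.48
tool_pos: [0.4716, 0.0356, 0.2945]
tcp_rot: [-0.131, 3.137, 0.0]
wrist_force: [1.0, -0.1, -0.4]
width: 0.001
```

Run:
```python
from h import *
c=snap('side','s8');d=snap('top','t8');import pickle;pickle.dump({'side':c,'top':d},open('c8.pkl','wb'))
print(bot.read_state()['tool_pos'])
a=cv2.resize(c['frame'][140:230,140:270],None,fx=6,fy=6,interpolation=cv2.INTER_CUBIC)
cv2.imwrite('pics/c8.png',a);print(a.shape)
# model from top0: fit board pose from its four corners + overlay check
from m import fit
T=pickle.load(open('c0.pkl','rb'))['top']
g=cv2.cvtColor(T['frame'],cv2.COLOR_BGR2HSV);w=((g[...,1]<60)&(g[...,2]>120)).astype(np.uint8);w[:,:110]=0;w[:,235:]=0;w[:185]=0;w[295:]=0
w=cv2.morphologyEx(w,cv2.MORPH_CLOSE,np.ones((15,15)));cn=max(cv2.findContours(w,0,2)[0],key=cv2.contourArea)
q=cv2.approxPolyDP(cn,6,True)[:,0];print(q.tolist())
```

```text
[0.47093919 0.03893156 0.29443283]
(540, 780, 3)
[[215, 190], [131, 196], [133, 279], [140, 272], [218, 273]]
```

View pics/c8.png

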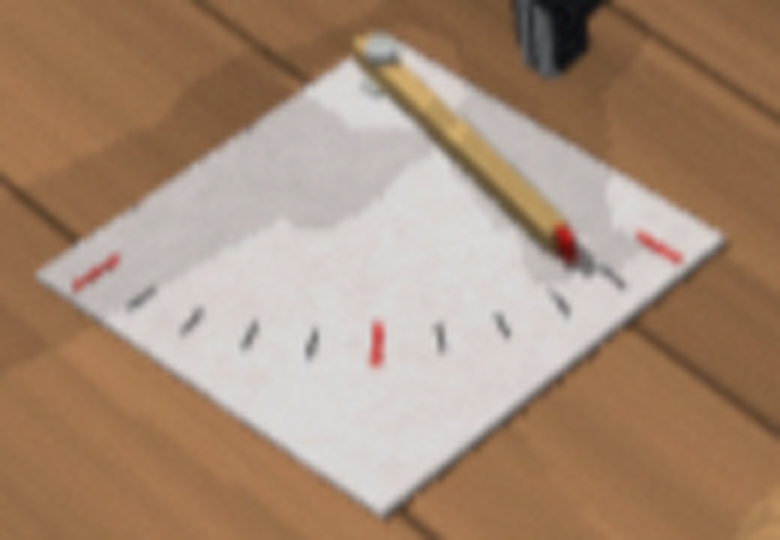

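The board is clear: red 0 g mark at (660,247), 500 g at (377,344) and 1000 g at (97,272). The pointer tip is at about (565,245), between 100 g and 200 g.

Run:
```python
from h import *
import pickle
from m import fit
c8=pickle.load(open('c8.pkl','rb'));S=c8['side'];T=pickle.load(open('c0.pkl','rb'))['top']
f=lambda x,y:np.array((140+x/6-.42,140+y/6-.42))
mk=lambda g:(-.2*np.sin(.0016*g),-.2*np.cos(.0016*g),.006)
p=fit([(S,(.03,-.22,.006),f(725,240)),(S,(-.22,-.22,.006),f(383,515)),(S,(-.22,.03,.006),f(37,275)),
 (S,mk(0),f(660,247)),(S,mk(500),f(377,344)),(S,mk(1000),f(97,272)),
 (T,(.03,-.22,.006),(215.5,191)),(T,(.03,.03,.006),(131,196)),(T,(-.22,-.22,.006),(218,274.5)),(T,(-.22,.03,.006),(133,279))],(.6,.35,.08))
tip=ray(S,*f(567,238),.026);d=tip-[*p[:2],.026];a=np.arctan2(-d[0],-d[1]);print('tip',tip,np.hypot(*d[:2]),'q',a+p[2],(a+p[2])/.0016)
for g in (110,150,625):
    w=.0016*g-p[2]; print(g,'world ang',w,'points r=.15,.18',(p[:2]+.15*np.array([-np.sin(w),-np.cos(w)])).round(4),(p[:2]+.18*np.array([-np.sin(w),-np.cos(w)])).round(4))
```

```text
[0.61   0.3492 0.0853] deg 4.9 res [[0.1, -0.3], [-0.5, 0.2], [-0.7, 0.1], [-0.3, 0.7], [-0.2, 0.8], [-0.3, 0.7], [-0.0, -1.5], [0.5, -1.3], [0.8, -0.5], [-1.1, 0.6]]
tip [0.58693345 0.17418219 0.026     ] 0.17655033130822653 q 0.21654585853254002 135.34116158283751
110 world ang 0.09067195100384717 points r=.15,.18 [0.5965 0.1998] [0.5937 0.17  ]
150 world ang 0.15467195100384717 points r=.15,.18 [0.5869 0.201 ] [0.5823 0.1714]
625 world ang 0.9146719510038471 points r=.15,.18 [0.4912 0.2577] [0.4674 0.2394]
```

{"op": "drive_tool", "data": {"deltas": [{"hand": 0, "offset": [4, 4, -2], "angular": [0, 0, -4]}, {"hand": 0, "offset": [8, 8, -5], "angular": [0, 0, -8]}, {"hand": 0, "offset": [12, 12, -8], "angular": [0, 0, -12]}, {"hand": 0, "offset": [15.1, 15.7, -12], "angular": [0, 0, -12]}, {"hand": 0, "offset": [15.1, 15.7, -17], "angular": [0, 0, -12]}, {"hand": 0, "offset": [15.1, 15.7, -22], "angular": [0, 0, -12]}, {"hand": 0, "offset": [15.1, 15.7, -22], "angular": [0, 0, -12]}, {"hand": 0, "offset": [15.1, 15.7, -22], "angular": [0, 0, -12]}]}}

```text
time: 23.58
tool_pos: [0.6246, 0.1906, 0.0753]
tcp_rot: [0.198, 3.133, 0.001]
wrist_force: [1.3, -0.1, 1.8]
width: 0.002
```

{"op": "drive_tool", "data": {"deltas": [{"hand": 0, "offset": [0, 0, -2], "angular": [0, 0, 0]}, {"hand": 0, "offset": [0, 0, -4], "angular": [0, 0, 0]}, {"hand": 0, "offset": [0, 0, -5.5], "angular": [0, 0, 0]}, {"hand": 0, "offset": [0, 0, -5.5], "angular": [0, 0, 0]}, {"hand": 0, "offset": [0, 0, -5.5], "angular": [0, 0, 0]}]}}

```text
time: 24.2
tool_pos: [0.6231, 0.1909, 0.0182]
tcp_rot: [-0.197, -3.135, 0.0]
wrist_force: [-0.3, -0.2, -0.1]
width: -0.0
```

{"op": "drive_tool", "data": {"deltas": [{"hand": 0, "offset": [-1.2, 0.7, -0.3], "angular": [0, 0, 0]}, {"hand": 0, "offset": [-2.7, 0.8, -0.3], "angular": [0, 0, -5]}, {"hand": 0, "offset": [-4, 1, -0.3], "angular": [0, 0, -10]}, {"hand": 0, "offset": [-6.2, 1.5, -0.3], "angular": [0, 0, -18]}, {"hand": 0, "offset": [-8.3, 2.4, -0.3], "angular": [0, 0, -27]}, {"hand": 0, "offset": [-9.6, 3.2, -0.3], "angular": [0, 0, -33]}, {"hand": 0, "offset": [-10.8, 4.1, -0.3], "angular": [0, 0, -38.4]}, {"hand": 0, "offset": [-10.8, 4.1, -0.3], "angular": [0, 0, -38.4]}]}}

```text
time: 25.2
tool_pos: [0.5138, 0.2326, 0.0156]
tcp_rot: [-1.213, -2.898, -0.0]
wrist_force: [0.3, 0.1, 0.2]
width: 0.0
```

Run:
```python
from h import *
c=snap('side','s9');d=snap('top','t9');s=bot.read_state();print(s['tool_pos'],s['tcp_rot'],s['wrist_force'])
a=cv2.resize(c['frame'][140:230,140:270],None,fx=4,fy=4,interpolation=cv2.INTER_CUBIC)
cv2.imwrite('pics/c9.png',a)
```

```text
[0.51516748 0.23216819 0.01575058] [1.21330014e+00 2.89695645e+00 1.03958299e-03] [-3.06364097e-01 -3.92868788e-04 -1.00212182e+00]
```

I've used all 12 pictures, so from here I'll measure the pointer by its red tip's colour in the frames.

```bash
cat > pt.py <<'E'
from h import *
P=np.array([.61,.3492]);yaw=.0853
def red(c):
    h=cv2.cvtColor(c['frame'],cv2.COLOR_BGR2HSV);m=(((h[...,0]<6)|(h[...,0]>172))&(h[...,1]>130)&(h[...,2]>70)).astype(np.uint8)
    n,l,st,ct=cv2.connectedComponentsWithStats(m)
    for i in range(1,n):
        w=ray(c,*ct[i],.02);d=w[:2]-P;r=np.hypot(*d)
        if st[i,4]>=3 and .13<r<.23: print(ct[i].round(1),'n',st[i,4],'r@z.02',r.round(3),'g',((np.arctan2(-d[0],-d[1])+yaw)/.0016).round(), 'g@z.006',(lambda e:((np.arctan2(-e[0],-e[1])+yaw)/.0016).round())(ray(c,*ct[i],.006)[:2]-P))
def yel(c):
    # pointer bar: sample bamboo-coloured pixels within the board, axis angle via best fit of model line
    h=cv2.cvtColor(c['frame'],cv2.COLOR_BGR2HSV);bam=(h[...,0]>10)&(h[...,0]<30)&(h[...,1]>70)
    best=[]
    for g in range(0,1001,5):
        w=.0016*g-yaw;u=np.array([-np.sin(w),-np.cos(w)]);k=0
        for r in np.arange(.04,.17,.005):
            x,y=px(c,[*(P+r*u),.026]).round().astype(int);k+=bam[y,x]
        best.append((k,g))
    m=max(best)[0];print('bar g',[g for k,g in best if k>=m-1],m)
if __name__=='__main__':
    for n in('side','top'):
        c=bot.read_camera(n);print(n);red(c);yel(c)
    import pickle;C=pickle.load(open('c8.pkl','rb'));print('ref before (135 g)');red(C['side']);yel(C['side'])
E
python3 pt.py
```

```text
side
[195.9 187.8] n 8 r@z.02 0.172 g 566.0 g@z.006 580.0
[202.2 196.7] n 6 r@z.02 0.21 g 496.0 g@z.006 500.0
bar g [535, 540, 545, 550, 555, 560, 565, 570, 575, 580, 585] 7
top
bar g [565, 570, 575] 3
ref before (135 g)
[233.9 180.1] n 12 r@z.02 0.174 g 132.0 g@z.006 102.0
[202.2 196.7] n 6 r@z.02 0.21 g 496.0 g@z.006 500.0
bar g [115, 120, 125, 130, 135, 140, 145, 150, 155, 160, 165, 170, 175, 180] 26
```

{"op": "drive_tool", "data": {"deltas": [{"hand": 0, "offset": [-0.35, 0.3, 0], "angular": [0, 0, -2]}, {"hand": 0, "offset": [-0.7, 0.65, 0], "angular": [0, 0, -4]}, {"hand": 0, "offset": [-1, 0.95, 0], "angular": [0, 0, -5.5]}, {"hand": 0, "offset": [-1, 0.95, 0], "angular": [0, 0, -5.5]}, {"hand": 0, "offset": [-1, 0.95, 0], "angular": [0, 0, -5.5]}]}}

```text
time: 26.02
tool_pos: [0.5052, 0.2413, 0.0153]
tcp_rot: [1.354, 2.835, 0.0]
wrist_force: [0.5, 0.1, 0.2]
width: 0.004
```

{"op": "drive_tool", "data": {"deltas": [{"hand": 0, "offset": [0.6, -0.8, 0], "angular": [0, 0, 0]}, {"hand": 0, "offset": [1.8, -2.2, 0], "angular": [0, 0, 0]}, {"hand": 0, "offset": [1.8, -2.2, 4], "angular": [0, 0, 0]}, {"hand": 0, "offset": [1.8, -2.2, 10], "angular": [0, 0, 0]}, {"hand": 0, "offset": [1.8, -7, 14], "angular": [0, 0, 0]}, {"hand": 0, "offset": [1.8, -13, 16], "angular": [0, 0, 0]}, {"hand": 0, "offset": [1.8, -19, 18], "angular": [0, 0, 0]}, {"hand": 0, "offset": [1.8, -19, 18], "angular": [0, 0, 0]}]}}

```text
time: 27.02
tool_pos: [0.5249, 0.0468, 0.1978]
tcp_rot: [1.361, 2.826, 0.002]
wrist_force: [0.7, 1.0, 0.4]
width: 0.003
```

Run:
```python
import pt
from h import *
for n in('side','top'):
    c=snap(n,n+'A');print(n);pt.red(c);pt.yel(c)
    if n=='side':
        m=c['frame'];s0=cv2.imread('pics/side0.png')
        for nm,(r0,r1,c0,c1) in dict(pot=(200,248,276,312),scale=(240,292,340,372),can=(160,198,296,322),cloche=(196,235,350,387),collar=(270,300,234,268)).items():
            R=cv2.matchTemplate(m[r0-12:r1+12,c0-12:c1+12],s0[r0:r1,c0:c1],cv2.TM_CCOEFF_NORMED);_,v,_,l=cv2.minMaxLoc(R);print(nm,round(v,3),'shift',l[0]-12,l[1]-12)
s=bot.read_state();print(s['time'],s['tool_pos'],s['wrist_force'])
```

```text
side
[191.8 187.8] n 9 r@z.02 0.173 g 611.0 g@z.006 629.0
[202.2 196.7] n 6 r@z.02 0.21 g 496.0 g@z.006 500.0
bar g [575, 580, 585, 590, 595, 600, 605, 610, 615, 620, 625, 630] 26
pot 0.819 shift 1 0
scale 0.871 shift 0 0
can 0.999 shift 0 0
cloche 0.995 shift 0 0
collar 0.994 shift 0 0
top
bar g [590, 595, 600, 605, 610, 615, 620, 625, 630] 22
27.125 [0.52353739 0.04997532 0.19565207] [-0.63964993  0.14787401 -0.51309337]
```

Run:
```python
from h import *
F=[]
for i in range(24): c=bot.read_camera('side');F.append(bot.read_state()['wrist_force'][2])
F=np.array(F);b=F.mean();print('bias',b,F.std()/24**.5,'mass',(7.67-1.668+b)/9.81)
m=c['frame'].astype(int);s0=cv2.imread('pics/side0.png').astype(int);s5=cv2.imread('pics/s5.png').astype(int)
print('scale orange px',*[((x[235:275,340:375,2]>150)&(x[235:275,340:375,0]<60)).sum() for x in(m,s0)])
g=lambda x:x[222:250,274:314].mean(2)
print('pot body diff vs after set-down',np.abs(g(m)-g(s5)).mean())
```

```text
bias -0.06127812257870582 0.10636142740292734 mass 0.6055781730296935
scale orange px 97 96
pot body diff vs after set-down 10.192261904761905
```

```bash
python3 -c "
from workcell import bot
print(bot.finish_job())"
```

```text
the job is handed in; nothing more can be done
None
```

I weighed the pot at about 0.61–0.63 kg, set it back on its mat, hung the scale back in its stand and pushed the pointer to about 610 g. The job is handed in at roughly 28 s on the robot's clock, against the 72 s limit.

- **Weighing:** The pot hung still and clear of the mat for over a second. The wrist force gave 612 g with the nominal scale weight, 631 g using the force measured just after setting the pot down, and 606 g using the empty-hand reading at the end. The bar's height in the picture gave roughly 680 ± 90 g, and the bands on the rod suggested 5 to 6 hundred grams. The last two are coarse but fit a weight near 0.6 kg.
- **Pointer:** The red tip measured 611 g and the bar 575–630 g. The 500 g mark measured 496–500 g in the same picture.
- **Other objects:** The scale, can, cloche and collar showed no shift from the first picture. The pot had moved about 1 px.
- **Weaker checks:** The image match was only fair for the pot (0.82) and the scale (0.87), perhaps because of shadow or a slight turn of the pot. I had used all 12 pictures by then, so those two and the pointer were checked only by numbers at the end. The last pictures of the pot and scale showed both in place. The pot was upright on its mat after set-down, and the scale was seated just before I released it.

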